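Release the park-brake lever after its pressure test

TASK

The hydraulic park-brake lever bolted to the bench is still standing up on its ratchet after a pressure test: take it off. With a fingertip press the trigger on top of the grip to free the pawl, keep it pressed and push the lever down past the teeth until it lies fully down on its stop, then let go so that the pawl springs back into the bottom notch. Only press and push: do not grip or raise the lever or force it against the teeth, and leave the loose parts around it where they lie.

Things in the scene. Friction and masses are not known exactly. Their poses are not given: they have to be found in the camera images.
- brake_stand: Fixed stand of a hydraulic park-brake lever: dark steel base plate 250 x 115 x 8 mm, upright 8 mm steel quadrant plate with 9 saw teeth on its rim (radius 86 mm about lever_pivot), aluminium master cylinder and a gauge (60 mm high) lying low beside and under the lever. Origin on the bench straight below lever_pivot. Seen from above the lever points along this frame's -x; z is up.
- lever_pivot (a point): Centre of the lever's hinge, 90 mm above the bench. The hinge axis is the stand's y axis; this point's frame is the stand's. The trigger's own pivot sits on the lever's centre line, 95 mm from here.
- lever (a joint): Lever angle, rad: 0 = fully down on its stop (still rising 0.05 rad above level towards the grip), positive = raised, to 0.85. Starts at 0.35 to 0.7. Teeth are 0.11 apart; with the pawl in, the lever cannot go down (it may give up to 0.11 until the pawl meets a tooth). With the pawl free it stays where it is left; pushing it down takes 5 to 10 N at trigger_pad.
- trigger (a joint): Trigger angle relative to the lever, rad: 0 = released, pawl fully in the teeth; 0.14 = pressed home, flat along the grip. The pawl clears the teeth above 0.085. It springs back: about 3 N at trigger_pad holds it down. At the start it may read up to 0.085, the pawl resting part-way up a tooth.
- trigger_pad (a point): Where to press: on the mid-line of the upper face of the trigger's paddle, a flat steel plate over the grip, 24 mm wide, 112 mm long, with a 5 mm lip at its free end 36 mm outboard of here. 220 mm from lever_pivot along the lever (224 pressed), above its centre line by 36 mm released, 21 mm pressed home (face then parallel to the lever). Frame: -x towards the free end, z roughly out of the face.
- lever_end (a point): Free end of the round black rubber grip (29 mm thick), on the lever's centre line, 284 mm from lever_pivot. This frame is the lever's: -x runs along the lever from pivot to grip, z out of its upper side.
- solenoid: Loose bystander: solenoid, aluminium can 38 mm wide on a 42 mm square foot, black connector on top, 90 mm tall, standing. Origin under its centre. Leave it alone.
- port_cap: Loose bystander: yellow hexagonal plastic port cap, 45 mm wide, 20 mm tall, standing. Origin under its centre. Leave it alone.
- spanner: Loose bystander: steel spanner 160 mm long lying along its x axis. Origin at its middle on the bench. Leave it alone.

How it is judged:
By the outcome, as a careful person would: the job done as asked, in the order asked, and still so for the second after the job is handed in, with the robot touching nothing.
It also fails if it takes over 38 s, if anything falls off the work surface, if the arm or the gripper's body presses on something with over 40 N, if the wrist force passes 120 N, or if a joint passes its speed limit or range.

ROBOT

A 6-joint arm with a two-finger parallel gripper is mounted at the origin on the work surface. World frame = base frame: x ahead of the robot, y to its left, z up, the work surface at z = 0. Lengths are in mm, angles in rad, forces in N, time in s.
With the tool pointing down it reaches from about 300 to 775 mm from the base axis. Payload 14.6 kg.
Tool frame: the origin (TCP) lies on the centre line of the jaws, within the pads' length; the fingertips stand 8 mm ahead of it and the grasp point (between the pads) lies 11 mm behind it; z points along the fingers, y is the direction in which the jaws open and shut (so a half turn about z gives the same grasp; the last joint's range is limited). The gripper opens to 94 mm and grips with 3 to 60 N. Pads are 16 mm wide; open, the fingers measure 119 mm over their backs; the gripper's body (75 mm by 177 mm) begins 78 mm behind the grasp point.
Start: joints at [-1.274, 0.3, 1.521, -0, 1.321, -0.067], TCP at [195.698, -513.996, 213.446] pointing down, gripper open.
Joint ranges: [-3.03, 3.03], [-0.79, 2.21], [0.23, 2.52], [-1.04, 4.18], [0, 3.07], [-2.55, 2.55]. Speed limits (rad/s): [2.22, 2.22, 2.57, 3.14, 3.14, 3.14].

INTERFACE

Orientations are given as [roll, pitch, yaw] about the fixed x, y, z axes, in that order (R = Rz(yaw) Ry(pitch) Rx(roll)).
In Python, from cell import read_state, cams, manip gives the robot as it stands.
- The arm moves only by the shell command python3 -m handwheel 'ROWS' [OPENING] [FORCE]. ROWS is JSON, a list of rows, each a list of 4 numbers: the shift along the tool's x, y, z in m, then the turn about the tool's z in degrees. In form: [[dx, dy, dz, turn], ...]. A call has 1 to 5 rows; each row is the pose to reach, as a shift and turn from the pose measured when the call began, along the tool's axes at that moment; what a row does not reach only later rows make up. A row lasts 1/8 s, in which the tool goes at most 62.5 mm and 10.7 degrees, less where a joint would pass 70% of its speed; a pose out of reach is approached as far as the arm can. A call with a gripper value outside its range is refused whole. OPENING is the closure, from 0 (fully open) to 1 (shut), set as the call begins (- or left out, the last holds). The fingers move at their own pace and stop on an object; FORCE is the grip in N (left out, the last holds). Time passes only in rows, so rows that repeat a pose let the fingers close. It gives the time, the measured TCP pose, the force and the opening at its end, in the units of the state.
- read_state(): the state, without advancing time (a new reading comes with each control period).
- cams.camera(name): name is "scene" or "top"; returns the picture (384x512x3 uint8, red, green, blue); there is no depth.
- cams.get_calibration(name): a dict with "vertical_fov" (degrees; the focal length in pixels is half the picture's height over the tangent of half this angle, whatever the lens; pixels are square), "cx", "cy" (the principal point, pixels), "dist_coeffs" ([k1, k2, p1, p2, k3] as OpenCV has them; the pictures are not rectified), "R" (3x3) and "t" (3): a world point X has camera coordinates R X + t. Camera axes: x right, y down, z forward; pixel columns grow to the right and rows downward; lengths in mm; the calibration is good to about 2 mm. A picture is of the moment at which its call begins. get_calibration takes no time and is no camera call.
- manip.sign_off(): hands the job in, once; it reports no verdict.
The state is a dict: "clock": time; "joints": joint angles; "qd": joint speeds; "effort": joint torques, N m; "eef_pos": TCP position; "eef_rot": TCP orientation; "wrist_force": force on the tool from outside, world axes, zero at the start; "moment": the same for the moment, N m; "finger_gap": finger opening in mm.
Only numpy, scipy, OpenCV 4.12 (cv2) and the standard library are available. Lean on these libraries where they do the work, as an engineer would, in place of code of your own. Each camera call takes 0.05 s, during which the arm holds its last target. There are 200 camera calls.

## Working session

There is one attempt and no reset: what is moved stays moved. The work goes in short steps, Python scripts to look and compute and a shell command to move; the robot and the scene stay as the last step left them, time stands still between calls to the robot, and variables do not carry over. Pictures are saved under pics/ and viewed, about 8 in all and at most 12, crops included, and the job is handed in when it is done.

```bash
mkdir -p pics; python3 - <<'E'
from cell import read_state,cams
import cv2
s=read_state();print(s)
for n in("scene","top"):
    im=cams.camera(n);cv2.imwrite(f"pics/{n}0.png",im[:,:,::-1]);print(cams.get_calibration(n))
E
```

```text
{'clock': 0.0, 'joints': array([-1.27359656e+00,  3.00482425e-01,  1.52156622e+00,  3.52817981e-06,
        1.32069244e+00, -6.66011412e-02]), 'qd': array([-0.0008095 , -0.00076166, -0.00214897,  0.00029173,  0.00058855,
        0.00026282]), 'effort': array([-2.12355910e-03, -5.31805193e+01, -3.52731550e+01,  7.07652443e-02,
        2.43665732e-02, -8.76095442e-05]), 'eef_pos': array([ 195.63127681, -513.76847337,  212.88639914]), 'eef_rot': array([-3.14044700e+00, -7.98396651e-05,  3.63799987e-01]), 'wrist_force': array([ 0.09290604, -0.73590569,  0.13125948]), 'moment': array([-0.05642748, -0.00985644, -0.02939516]), 'finger_gap': 94.1321253540658}
{'vertical_fov': 51.311907726162225, 'cx': 256.758658187359, 'cy': 200.82052575883324, 'dist_coeffs': array([-0.102578,  0.      ,  0.      ,  0.      ,  0.      ]), 'R': array([[ 0.32138446,  0.94672681,  0.02050306],
       [ 0.59168642, -0.18386034, -0.78492201],
       [-0.73933701,  0.26439312, -0.61925525]]), 't': array([-208.52552592, -245.47240623, 1319.66916158])}
{'vertical_fov': 44.32532227725326, 'cx': 249.4675182630618, 'cy': 194.44633886150163, 'dist_coeffs': array([-0.01026957,  0.        ,  0.        ,  0.        ,  0.        ]), 'R': array([[-0.0109558 , -0.99980203, -0.01660965],
       [-0.99195802,  0.01296144, -0.12590193],
       [ 0.12609229,  0.01509672, -0.99190364]]), 't': array([ 26.59495999, 610.98289857, 880.50262399])}
```

View pics/scene0.png

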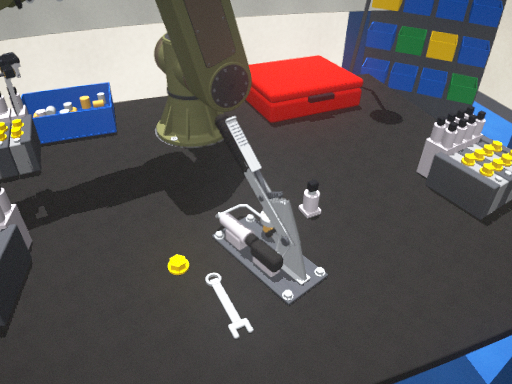

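View pics/top0.png

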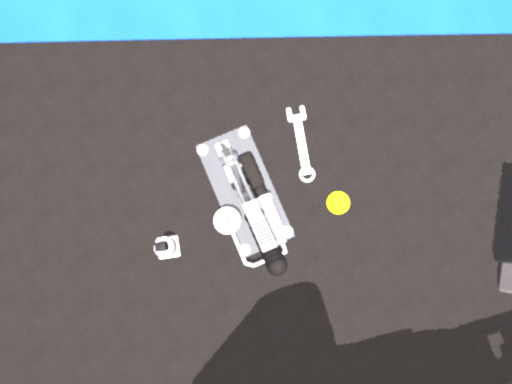

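The scene view shows the lever raised toward the robot, with its grip at about (230,125) and the paddle on top. The top view shows the plate around (245,195) and the ball-like grip end at (277,264). I'll take close crops to get pixel positions.

```bash
python3 - <<'E'
import cv2,numpy as np
a=cv2.imread("pics/top0.png")[115:285,180:310];a=cv2.resize(a,None,fx=3.5,fy=3.5,interpolation=cv2.INTER_CUBIC)
b=cv2.imread("pics/scene0.png")[105:305,200:335];b=cv2.resize(b,None,fx=2.5,fy=2.975,interpolation=cv2.INTER_CUBIC)
print(a.shape,b.shape);h=595
cv2.imwrite("pics/c1.png",np.hstack([a[:h],b[:h]]))
E
```

```text
(595, 455, 3) (595, 338, 3)
```

View pics/c1.png

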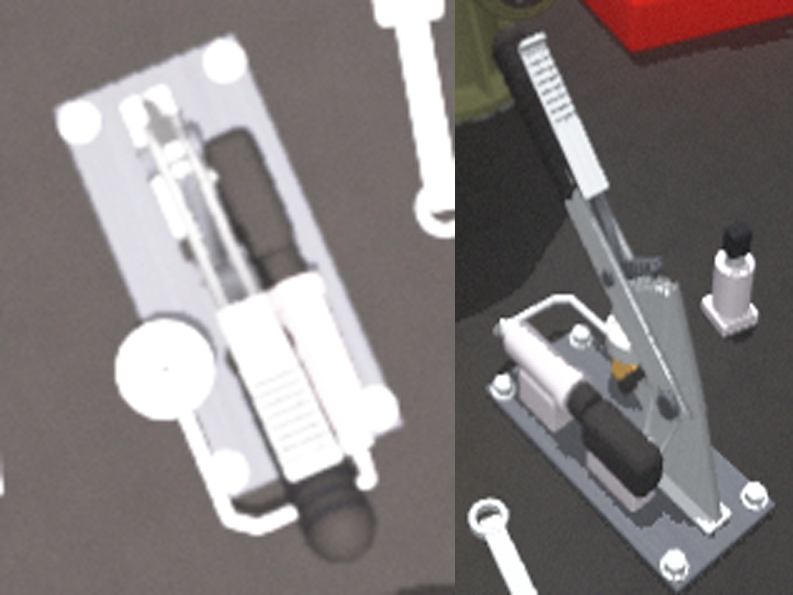

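```bash
cat > h.py <<'E'
import numpy as np,cv2
from cell import cams
def cal(n):
    c=cams.get_calibration(n);f=192/np.tan(np.radians(c['vertical_fov'])/2)
    return np.array([[f,0,c['cx']],[0,f,c['cy']],[0,0,1]]),c['dist_coeffs'],c['R'],c['t']
def ray(n,p):
    K,d,R,t=cal(n);u=cv2.undistortPoints(np.array([[p]],float),K,d)[0,0]
    v=R.T@np.array([*u,1]);return -R.T@t,v/np.linalg.norm(v)
def plane(n,p,z):
    o,v=ray(n,p);return o+v*(z-o[2])/v[2]
def tri(pt,ps):
    a,u=ray('top',pt);b,w=ray('scene',ps)
    s=np.linalg.lstsq(np.c_[u,-w],b-a,rcond=None)[0];P,Q=a+s[0]*u,b+s[1]*w
    return (P+Q)/2,np.linalg.norm(P-Q)
def proj(n,X):
    K,d,R,t=cal(n);return cv2.projectPoints(np.array(X,float).reshape(-1,3),cv2.Rodrigues(R)[0],t,K,d)[0][:,0]
E
python3 - <<'E'
from h import *
np.set_printoptions(precision=1,suppress=True)
T=lambda x,y:(180+x/3.5-.36,115+y/3.5-.36); S=lambda x,y:(200+(x-455)/2.5-.3,105+y/2.975-.3)
for nm,a,b in [("near L",T(220,316),S(607,187)),("near R",T(270,296),S(583,196)),("free L",T(288,478),S(545,38)),("free R",T(340,460),S(520,42))]:
    print(nm,*tri(a,b))
c=[plane('top',T(*p),8) for p in[(57,108),(243,37),(402,425)]]
print(c,np.linalg.norm(c[0]-c[1]),np.linalg.norm(c[2]-c[1]))
d=c[1]-c[2];print("yaw",np.arctan2(d[1],d[0])); e=c[0]-c[1];print(np.arctan2(-e[0],e[1]))
c=[plane('scene',S(*p),8) for p in[(775,507),(678,592),(487,387)]]
print(c,np.linalg.norm(c[0]-c[1]),np.linalg.norm(c[2]-c[1]))
d=c[1]-c[2];print("yaw",np.arctan2(d[1],d[0]))
print("pivot bolt scene z90",plane('scene',S(668,403),90))
print("solenoid top",plane('top',(168,247),45),"cap",plane('top',(338,203),10))
E
```

```text
near L [574.4  28.5 196.4] 0.4610301732478008
near R [583.1   5.6 199.4] 0.9486167892563919
free L [499.9  -0.2 272.7] 2.1557829172956873
free R [506.8 -21.8 276.2] 1.2542444694682053
[array([717.6, 128.3,   8. ]), array([758.6,  19. ,   8. ]), array([530.5, -69. ,   8. ])] 116.71663250075159 244.52749733575203
yaw 0.36814272062111053
0.35862895165560016
[array([722.9, 128.4,   8. ]), array([764.7,  25.2,   8. ]), array([534.4, -67. ,   8. ])] 111.28204858607205 248.02093900223153
yaw 0.38102264991068363
pivot bolt scene z90 [677.7  46.   90. ]
solenoid top [511.  176.4  45. ] cap [ 595.3 -157.4   10. ]
```

Plan from the measurements:
- **Pivot:** about (673, 53), stand yaw about 0.364, which the tool yaw already matches.
- **Lever:** about 0.58, with the trigger about 0. The paddle measures 111 mm against 112 mm given.
- **Pad:** about 156 mm from the pivot horizontally, at z of about 250.

I'll close the fingers and go above the pad.

```bash
python3 -m handwheel '[[0,0,-0.05,0],[0.03,-0.02,-0.095,0],[0.08,-0.058,-0.095,0],[0.13,-0.094,-0.095,0],[0.18,-0.13,-0.095,0]]' 1 10; python3 -m handwheel '[[0.05,-0.036,0,0],[0.1,-0.072,0,0],[0.15,-0.108,0,0],[0.2,-0.144,0,0],[0.24,-0.173,0,0]]'
cat >>h.py <<'E'
PIV=np.array([673,53.]);YAW=.364
def stand(p):
    d=np.array(p[:2])-PIV;c,s=np.cos(YAW),np.sin(YAW);return np.array([c*d[0]+s*d[1],-s*d[0]+c*d[1],p[2]])
def world(q):
    c,s=np.cos(YAW),np.sin(YAW);return np.array([PIV[0]+c*q[0]-s*q[1],PIV[1]+s*q[0]+c*q[1],q[2]])
def st():
    from cell import read_state
    s=read_state();print('t',s['clock'],'tcp stand',stand(s['eef_pos']).round(1),'rot',s['eef_rot'].round(3),'F',s['wrist_force'].round(1),'gap',round(s['finger_gap'],1))
E
python3 -c "from h import *;st()"
```

```text
clock: 0.72
eef_pos: [318.2, -326.6, 308.0]
eef_rot: [-3.14, -0.0, 0.363]
wrist_force: [0.5, 0.6, 0.8]
finger_gap: 47.6
clock: 1.35
eef_pos: [481.8, -77.3, 308.0]
eef_rot: [-3.14, 0.0, 0.364]
wrist_force: [0.5, -0.8, 0.8]
finger_gap: 0.6
t 1.35 tcp stand [-225.   -53.8  308. ] rot [-3.14   0.     0.364] F [ 0.5 -0.8  0.8] gap 0.6
```

```bash
python3 -m handwheel '[[0.04,-0.027,0,0],[0.077,-0.054,0,0],[0.077,-0.054,0,0],[0.077,-0.054,0,0]]' >/dev/null; python3 - <<'E'
from h import *
st()
a=cams.camera('top');b=cams.camera('scene')
a=cv2.resize(a[170:285,190:320],None,fx=3.07,fy=5,interpolation=cv2.INTER_CUBIC) if 0 else cv2.resize(a[165:285,200:320],None,fx=3.3,fy=3.3,interpolation=cv2.INTER_CUBIC)
b=cv2.resize(b[75:195,190:310],None,fx=3.3,fy=3.3,interpolation=cv2.INTER_CUBIC)
cv2.imwrite('pics/c2.png',np.hstack([a,b])[:,:,::-1])
E
```

```text
t 1.85 tcp stand [-1.484e+02  1.000e-01  3.078e+02] rot [-3.14e+00  1.00e-03  3.65e-01] F [-0.3  0.2  0.4] gap 0.7
```

View pics/c2.png

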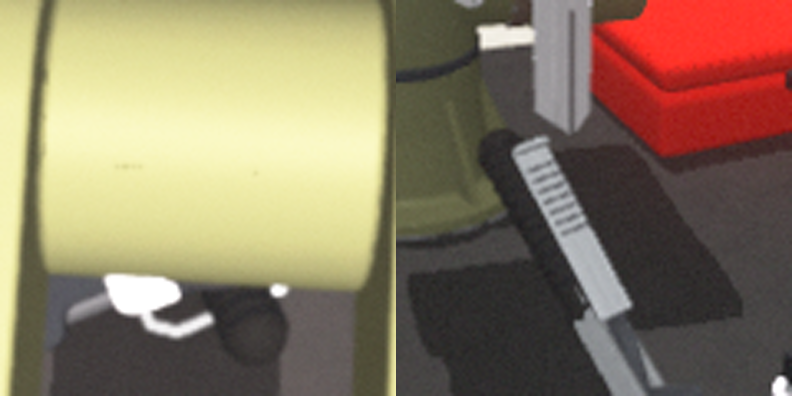

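The scene view shows the closed fingertips above and in line with the paddle, with the seam bottom at crop (572,133). I'll check that projection, then come down near the pad.

```bash
python3 - <<'E'
from h import *
f=lambda q:(proj('scene',[world(q)])[0]-[190,75])*3.3+[396,0]
print('seam',f((-140,0,300)),'pad',f((-156,0,250)),'pad y+-12',f((-156,12,250)),f((-156,-12,250)))
E
python3 -m handwheel '[[0,0,0.012,0],[0,0,0.025,0],[0,0,0.035,0],[0,0,0.035,0]]'
```

```text
seam [571.34496498 127.75247932] pad [554.5542801  195.65674279] pad y+-12 [570.61497385 189.65923977] [538.23850256 201.75819366]
clock: 2.45
eef_pos: [533.8, -0.3, 272.2]
eef_rot: [-3.14, 0.002, 0.363]
wrist_force: [0.7, -0.3, -0.3]
finger_gap: 0.8
```

```bash
python3 -m handwheel '[[0.007,0,0.007,0],[0.004,0,0.010,0],[0.002,0,0.012,0],[0,0,0.014,0],[0,0,0.014,0]]';python3 -m handwheel '[[-0.0015,0,0.0015,0],[-0.003,0,0.003,0],[-0.003,0,0.003,0]]'; python3 -c "from h import *;st()"
```

```text
clock: 3.08
eef_pos: [533.8, -0.3, 258.4]
eef_rot: [-3.14, 0.001, 0.363]
wrist_force: [1.5, 2.4, 0.9]
finger_gap: 0.6
clock: 3.45
eef_pos: [530.9, -1.4, 255.4]
eef_rot: [-3.14, 0.001, 0.363]
wrist_force: [1.8, 0.4, 1.9]
finger_gap: 0.4
t 3.45 tcp stand [-152.1   -0.3  255.4] rot [-3.14e+00  1.00e-03  3.63e-01] F [1.8 0.4 1.9] gap 0.4
```

Contact at about 2.5 N, where predicted. Next I press the trigger home.

```bash
python3 -m handwheel '[[-0.0015,0,0.0015,0],[-0.003,0,0.003,0],[-0.0045,0,0.0045,0],[-0.0045,0,0.0045,0]]'; python3 -m handwheel '[[-0.0015,0,0.0015,0],[-0.003,0,0.003,0],[-0.003,0,0.003,0],[-0.003,0,0.003,0]]'; python3 - <<'E'
from h import *
st()
b=cams.camera('scene')
b=cv2.resize(b[85:295,190:320],None,fx=2.8,fy=2.8,interpolation=cv2.INTER_CUBIC)
cv2.imwrite('pics/c3.png',b[:,:,::-1])
E
```

```text
clock: 3.95
eef_pos: [526.7, -3.1, 250.8]
eef_rot: [-3.14, 0.001, 0.363]
wrist_force: [4.0, 0.7, 1.6]
finger_gap: 0.6
clock: 4.45
eef_pos: [523.8, -4.2, 247.7]
eef_rot: [-3.14, 0.001, 0.363]
wrist_force: [4.4, 0.9, 1.6]
finger_gap: 0.5
t 4.45 tcp stand [-159.8   -0.3  247.7] rot [-3.14e+00  1.00e-03  3.63e-01] F [4.4 0.9 1.6] gap 0.5
```

View pics/c3.png

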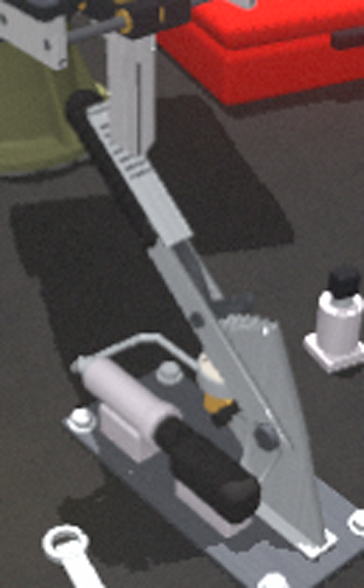

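The view shows the fingertip on the paddle's mid-line at crop (140,150), with the paddle now lying flat along the grip. I'll follow the arc down (R of about 225 about the pivot).

```bash
python3 -m handwheel '[[-0.0056,0,0.0065,0],[-0.0112,0,0.0136,0],[-0.0165,0,0.0209,0],[-0.0215,0,0.0283,0],[-0.0263,0,0.036,0]]'; python3 - <<'E'
from h import *
st()
R=224.9
from cell import read_state
p=stand(read_state()['eef_pos']);e=np.array([p[0]-8,p[2]-8-90]);psi=np.arctan2(e[1],-e[0]);print(np.hypot(*e),psi)
for q in (.49,.45,.41,.37,.33,.29,.25,.21,.18,.15,.1435):print(q,(-R*np.cos(q)-e[0]).round(1),(e[1]-R*np.sin(q)).round(1))
E
```

```text
clock: 5.12
eef_pos: [498.8, -13.6, 211.3]
eef_rot: [-3.14, 0.001, 0.363]
wrist_force: [4.9, -1.8, 1.8]
finger_gap: 0.2
t 5.125 tcp stand [-186.5   -0.3  211.3] rot [-3.14e+00  1.00e-03  3.63e-01] F [ 4.9 -1.8  1.8] gap 0.2
225.1233832424619 0.5275339416334287
0.49 -3.9 7.5
0.45 -8.0 15.5
0.41 -11.7 23.7
0.37 -15.2 32.0
0.33 -18.2 40.5
0.29 -21.0 49.0
0.25 -23.4 57.7
0.21 -25.4 66.4
0.18 -26.7 73.1
0.15 -27.9 79.7
0.1435 -28.1 81.2
```

```bash
python3 -m handwheel '[[-0.0039,0,0.0075,0],[-0.008,0,0.0155,0],[-0.0117,0,0.0237,0],[-0.0152,0,0.032,0],[-0.0182,0,0.0405,0]]'; python3 - <<'E'
from h import *
st()
b=cams.camera('scene')
b=cv2.resize(b[105:295,180:330],None,fx=3,fy=3,interpolation=cv2.INTER_CUBIC)
cv2.imwrite('pics/c4.png',b[:,:,::-1])
E
```

```text
clock: 5.75
eef_pos: [481.4, -20.2, 170.2]
eef_rot: [-3.14, 0.002, 0.363]
wrist_force: [2.9, -2.1, 3.0]
finger_gap: 0.2
t 5.75 tcp stand [-2.051e+02 -2.000e-01  1.702e+02] rot [-3.14e+00  2.00e-03  3.63e-01] F [ 2.9 -2.1  3. ] gap 0.2
```

View pics/c4.png

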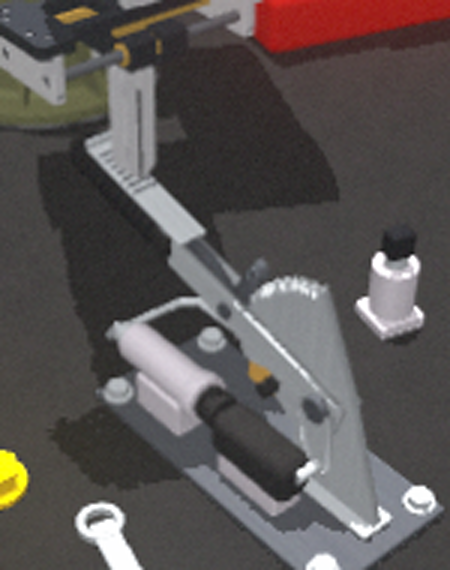

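The lever is following and the paddle stays flat with the fingertip still on its mid-line, so I continue.

```bash
python3 -m handwheel '[[-0.0024,0,0.0079,0],[-0.0048,0,0.0166,0],[-0.0068,0,0.0253,0],[-0.0081,0,0.032,0],[-0.0088,0,0.036,0]]';  python3 -m handwheel '[[-0.0002,0,0.0015,0],[-0.0004,0,0.003,0],[-0.0004,0,0.003,0]]'; python3 -c "from h import *;st()"
```

```text
clock: 6.42
eef_pos: [472.2, -23.2, 132.7]
eef_rot: [-3.139, 0.004, 0.363]
wrist_force: [1.3, -1.8, 3.3]
finger_gap: 0.6
clock: 6.8
eef_pos: [471.8, -23.3, 129.7]
eef_rot: [-3.139, 0.004, 0.363]
wrist_force: [1.1, -1.6, 2.4]
finger_gap: 0.5
t 6.8 tcp stand [-215.2    0.3  129.7] rot [-3.139  0.004  0.363] F [ 1.1 -1.6  2.4] gap 0.5
```

```bash
python3 -m handwheel '[[0,0,0.0015,0],[-0.0002,0,0.003,0],[-0.0002,0,0.003,0]]'; python3 -m handwheel '[[0,0,0.0015,0],[0,0,0.003,0],[0,0,0.003,0]]'
```

```text
clock: 7.18
eef_pos: [471.6, -23.4, 127.0]
eef_rot: [-3.139, 0.004, 0.363]
wrist_force: [-1.6, -1.6, 8.6]
finger_gap: 0.6
clock: 7.55
eef_pos: [471.6, -23.5, 125.6]
eef_rot: [-3.139, 0.003, 0.363]
wrist_force: [-11.7, -1.3, 27.1]
finger_gap: 0.4
```

Force rises sharply to 27 N with the position stalled: the lever is on its stop. I'll look before letting go.

```bash
python3 - <<'E'
from h import *
st()
b=cams.camera('scene')
b=cv2.resize(b[105:295,180:330],None,fx=3,fy=3,interpolation=cv2.INTER_CUBIC)
# predicted centre line / pad at lever=0
for l,h in((0,0),(224,21),(260,21),(284,0)):
    c,s=np.cos(.05),np.sin(.05);q=(-l*c+h*s,0,90+l*s+h*c);p=((proj('scene',[world(q)])[0]-[180,105])*3).astype(int);print(l,p)
    b=cv2.circle(np.ascontiguousarray(b),tuple(map(int,p)),3,(255,0,0),-1)
cv2.imwrite('pics/c5.png',b[:,:,::-1])
E
```

```text
t 7.55 tcp stand [-2.155e+02  2.000e-01  1.256e+02] rot [-3.139e+00  3.000e-03  3.630e-01] F [-11.7  -1.3  27.1] gap 0.4
0 [322 398]
224 [121 205]
260 [ 93 182]
284 [ 76 189]
```

View pics/c5.png

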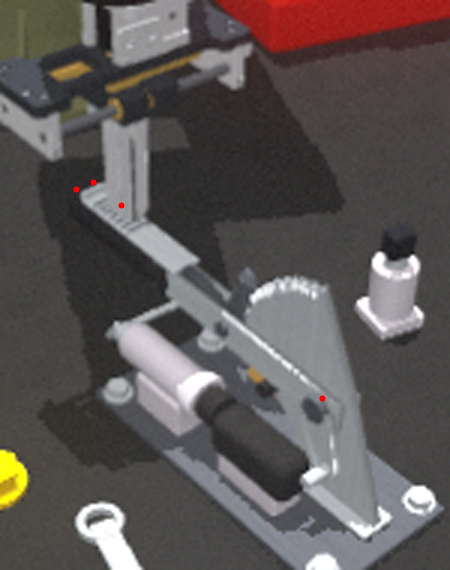

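The lever lies down, and its paddle end at crop (95,190) matches the prediction for lever = 0 to within a few mm. I release straight up and clear.

```bash
python3 -m handwheel '[[0,0,-0.004,0],[0,0,-0.012,0],[0,0,-0.025,0],[0,0,-0.05,0],[0,0,-0.1,0]]'; python3 -m handwheel '[[-0.03,0.05,-0.03,0],[-0.06,0.1,-0.05,0],[-0.09,0.15,-0.05,0],[-0.12,0.2,-0.05,0],[-0.12,0.2,-0.05,0]]'; python3 - <<'E'
from h import *
st()
a=cams.camera('top');b=cams.camera('scene')
a=cv2.resize(a[115:305,170:300],None,fx=3,fy=3,interpolation=cv2.INTER_CUBIC)
b=cv2.resize(b[115:305,190:325],None,fx=3,fy=3,interpolation=cv2.INTER_CUBIC)
cv2.imwrite('pics/c6.png',np.hstack([a,b])[:,:,::-1])
for al in (0,.07,.14):
  for l in(53,165):
    x=95+l*np.cos(al)-21*np.sin(al);h=l*np.sin(al)+21*np.cos(al);c,s=np.cos(.05),np.sin(.05)
    print(al,l,((proj('scene',[world((-x*c+h*s,0,90+x*s+h*c))])[0]-[190,115])*3+[390,0]).round())
E
```

```text
clock: 8.22
eef_pos: [471.0, -23.5, 225.7]
eef_rot: [-3.138, 0.007, 0.363]
wrist_force: [0.1, -0.2, 0.1]
finger_gap: 0.2
clock: 8.85
eef_pos: [428.9, -255.9, 275.6]
eef_rot: [-3.137, 0.008, 0.359]
wrist_force: [-0.0, -0.2, 0.3]
finger_gap: 0.5
t 8.85 tcp stand [-338.1 -201.8  275.6] rot [-3.137  0.008  0.359] F [-0.  -0.2  0.3] gap 0.5
0 53 [544. 227.]
0 165 [454. 152.]
0.07 53 [545. 224.]
0.07 165 [455. 141.]
0.14 53 [547. 222.]
0.14 165 [456. 130.]
```

View pics/c6.png

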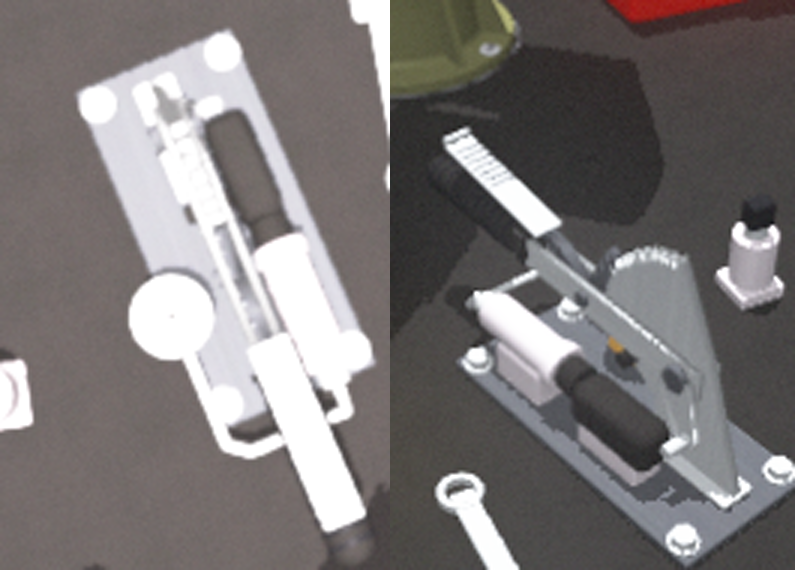

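```bash
python3 - <<'E'
from h import *
T=lambda x,y:(170+x/3-.33,115+y/3-.33);S=lambda x,y:(190+(x-390)/3-.33,115+y/3-.33)
n,_=tri(T(270,344),S(544,230));f,_=tri(T(344,523),S(456,135));d=f-n
print(n,f,np.linalg.norm(d),'slope',np.arctan2(d[2],np.hypot(*d[:2])),'expect .19 (0 + .05 + .14)')
E
```

```text
[5.38701209e+02 1.53652724e-01 1.18953450e+02] [436.96250841 -38.81600645 143.73928367] 111.73063644264839 slope 0.22369658389976682 expect .19 (0 + .05 + .14)
```

```bash
python3 -c "
from cell import manip;print(manip.sign_off())"
```

```text
the job is handed in; nothing more can be done
None
```

The park-brake lever is down on its stop with the trigger released, and the job was handed in at about 9 s of the 38 s allowed.

With the fingers closed, I pressed the trigger home with about 4–5 N. I kept it pressed while following the lever's arc down, with wrist force under about 6 N. At the bottom the force rose to about 30 N while the tool stalled on the stop. I then lifted straight up and moved the arm clear.

**Last checks:**
- **Contact:** wrist force is about 0 and the arm touches nothing.
- **Paddle angle:** the slope measured from two views is 0.22 rad. The expected value for lever 0 with the trigger released is 0.19 rad. The raised lip, which may be in the point I measured, accounts for up to about 0.045 rad, so this agrees.
- **Loose parts:** I saw no change in the solenoid or the visible part of the spanner. The final pictures did not show the port cap, and I did not measure any of these positions again.

**What disagreed:** the measured paddle heights came out 3–6 mm below my prediction. I put that down to calibration and pixel error. The pawl in the bottom notch was not seen directly; I infer it from the paddle springing back up.

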